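Close the press form on the whole spectacle front and hold it shut

TASK

Both lower halves of the twin press form are laid up, but one holds only half of a snapped spectacle front. Pick up the loose upper half by its red grip, lower it onto the two dowels of the form that holds the whole front, and press it down against the springs until the faces of the two halves meet. Finish while still holding it pressed shut with the gripper; do not press the form with the snapped piece, and leave the other things on the bench alone.

Things in the scene. Friction and masses are not known exactly. Their poses are not given: they have to be found in the camera images.
- board: Fixed plywood board 240 (x) x 230 (y) x 15 mm on the bench, carrying two equal lower form halves side by side, 140 mm apart along its y, each 212 mm long along its x. Origin: centre of the board's underside; z up. Each half has two wooden end blocks (34 x 70 mm, tops 45 mm above the bench), a dowel on each, and between them a spring-lifted dark platen with a front lying on it.
- form_l (a point): Middle of the lower half on the board's +y side, at the height of its end-block tops (45 mm above the bench). Axes as the board's. Its two upright steel dowels stand at x = +89 and -89 mm on the end blocks: 12 mm diameter, 31 mm long (tops 76 mm above the bench), the last 8 mm tapering to 5 mm.
- form_r (a point): The same point of the lower half on the board's -y side.
- platen_l (a joint): How far the sprung platen of form_l is pressed down, in m: 0 = up (platen top 48 mm above the bench), 0.008 when the form is fully shut. The spring needs 6 N to start and 14 N when shut, so the upper half's own weight does not close it.
- platen_r (a joint): The same for form_r.
- cap: Loose upper half: pale wooden plate 212 (x) x 64 (y) x 18 mm, two 15 mm through holes at x = +89 and -89 mm, on top a red rib to grip, 90 (x) x 24 mm (y), top 59 mm above the underside. About 0.25 kg. Origin: centre of underside; z up. Starts flat on the bench; a half turn makes no difference. Shut, its underside is 45 mm above the bench; unpressed it rests on the front at 53 mm.
- front: Whole spectacle front of pale bamboo (two rims and a bridge, 139 x 47 x 5 mm), lying loose on one of the two platens around its low dark steel lens bosses. Origin: centre of its underside, at the middle of that lower half (within 3 mm).
- broken: Snapped half of such a front, one rim only, lying on the other platen. Its origin is where the middle of the whole front would be, i.e. at the middle of that lower half; the rim lies 34 mm to its +x. Leave it unpressed.
- sander: Yellow and black electric sheet sander on the bench, 140 x 110 x 139 mm, loose. Origin: centre of underside. Bystander.
- block: Brown wooden sanding block 50 x 200 x 45 mm, loose. Origin: centre of underside. Bystander.
- jar: Glue jar 64 mm in diameter, 85 mm tall, loose. Origin: centre of underside. Bystander.
Mind the look-alikes: they are no part of the job. What is shaped like the front but orange is not meant. Leave any black look-alike of the broken alone.

How it is judged:
By the outcome, as a careful person would: the job done as asked, in the order asked, and still so for the second after the job is handed in, while the arm keeps its last pose, push and grip.
It also fails if it takes over 45 s, if anything falls off the work surface, if the arm or the gripper's body presses on something with over 40 N, if the wrist force passes 120 N, or if a joint passes its speed limit or range.

ROBOT

A 7-joint arm with a two-finger parallel gripper is mounted at the origin on the work surface. World frame = base frame: x ahead of the robot, y to its left, z up, the work surface at z = 0. Lengths are in m, angles in degrees, forces in N, time in s.
With the tool pointing down it reaches from about 0.4 to 0.925 m from the base axis. Payload 5.6 kg.
Tool frame: the origin (TCP) lies midway between the tips of the shut fingers; the grasp point (between the pads) lies 19 mm behind it; z points along the fingers, y is the line along which they close (so a half turn about z gives the same grasp; the last joint's range is limited). The gripper opens to 85 mm and grips with 20 to 120 N. Pads are 22 mm wide; open, the fingers measure 114 mm over their backs; the gripper's body (76 mm by 85 mm) begins 54 mm behind the grasp point. The pads swing forward as they close: fully open they stand 13 mm farther back than shut.
Start: joints at [-2.464, 26.786, -0.665, 91.828, 0.344, 61.387, -3.226], TCP at [0.65, -0, 0.231] pointing down, gripper open.
Joint ranges: [-144.91, 144.91], [-17.63, 115.5], [-89.93, 88.59], [15.96, 139.68], [-74.01, 254.01], [8.47, 105.57], [-167.45, 167.45]. Speed limits (degrees/s): [147.25, 147.25, 180, 180, 180, 180, 180].

INTERFACE

Orientations are given as a 3x3 rotation matrix whose columns are the frame's x, y, z axes.
In Python, from plant import sensors, eyes, ticket gives the robot as it stands.
- The arm moves only by the tool servo_tool, never from a script. Its argument "series" is a list of rows, each an object with "jaw": the finger opening in mm, from 0 to 85.4; "slide": the shift along the world's x, y, z in units of 30 mm (1.0 is 30 mm), a list of three; "rotation": the turn, a rotation vector about the world's x, y, z in units of 6 degrees (1.0 is 6 degrees), a list of three. In form: [{"jaw": jaw, "slide": [tx, ty, tz], "rotation": [rx, ry, rz]}, ...]. A call has exactly 5 rows; each row is the pose to reach, as a shift and turn from the pose commanded when the call began; what a row does not reach only later rows make up. A row lasts 1/8 s, in which the tool goes at most 62.5 mm and 10.7 degrees, less where a joint would pass 70% of its speed; a pose out of reach is approached as far as the arm can. A call with a gripper value outside its range is refused whole. The fingers move at their own pace and stop on an object; the grip force is fixed at half the most. Time passes only in rows, so rows that repeat a pose let the fingers close, or fill a call up. It gives the time, the measured TCP pose, the force, the opening and the grip force at its end, in the units of the state.
- sensors.get_obs(): the state, without advancing time (a new reading comes with each control period).
- eyes.capture(name): name is "scene" or "side" or "wrist"; returns (picture, depth): 480x640x3 uint8, red, green, blue; 480x640 float32, m along the optical axis (not along the pixel's ray), 0 where there is no reading.
- eyes.camera_params(name): a dict with "fx", "fy", "cx", "cy" (pixels), "R" (3x3) and "t" (3): a world point X has camera coordinates R X + t. Camera axes: x right, y down, z forward; pixel columns grow to the right and rows downward; lengths in m; the calibration is good to about 2 mm. The wrist camera is an equidistant fisheye: a pixel r from the principal point sees the ray r / f radians off the axis. A picture is of the moment at which its call begins: read the wrist's pose just before it. camera_params takes no time and is no camera call; for the wrist camera it gives the pose at the moment of the call.
- ticket.close_job(): hands the job in; it is judged then, once.
The state is a dict: "time_s": time; "qpos": joint angles; "joint_velocities": joint speeds; "joint_efforts": joint torques, N m; "ee_pos": TCP position; "tool_rot": TCP orientation; "contact_force": force on the tool from outside, world axes, zero at the start; "wrist_torque": the same for the moment, N m; "opening": finger opening in m; "finger_force": force on a finger pad.
Only numpy, scipy, OpenCV 4.12 (cv2) and the standard library are available. Lean on these libraries where they do the work, as an engineer would, in place of code of your own. Each camera call takes 0.05 s, during which the arm holds its last target. There are 200 camera calls.

## Working session

There is one attempt and no reset: what is moved stays moved. The work goes in short steps, Python scripts to look and compute and a tool call to move; the robot and the scene stay as the last step left them, time stands still between calls to the robot, and variables do not carry over. Pictures are saved under pics/ and viewed, at most 10 in all, crops included, and the job is handed in when it is done.

Besides the shell and the picture viewer there is one more tool, called after "Emit:" as a command line: name --argument value ..., lists and objects as JSON in quotes. servo_tool: Moves the arm, as the interface text tells. Its arguments: {"type":"object","properties":{"series":{"type":"array"}},"required":["series"]}

```bash
mkdir -p pics; cat > h.py <<'E'
import numpy as np, cv2
from plant import sensors, eyes, ticket
def snap(n,f):
    p=eyes.camera_params(n); im,d=eyes.capture(n)
    cv2.imwrite(f'pics/{f}.png',im[:,:,::-1]); np.savez(f'pics/{f}.npz',im=im,d=d,**{k:np.array(v) for k,v in p.items()})
    return im,d,p
def world(d,p):
    v,u=np.mgrid[:480,:640]
    c=np.stack([(u-p['cx'])/p['fx']*d,(v-p['cy'])/p['fy']*d,d],-1)
    return (c-p['t'])@p['R']   # R^T (c-t)
E
python3 - <<'E'
from h import *
for n in('scene','side'):
    im,d,p=snap(n,n+'1'); print(n,p['R'],p['t'])
E
```

```text
scene [[-0.67012997  0.74207855 -0.01566061]
 [ 0.50800259  0.4431616  -0.73860758]
 [-0.54116466 -0.50291871 -0.6739537 ]] [ 0.37169113 -0.24944291  1.43422073]
side [[ 0.73596646 -0.67691128 -0.01202025]
 [-0.33717519 -0.35107935 -0.87353087]
 [ 0.58708284  0.64694235 -0.48662032]] [-0.40531175  0.25631919  1.08020468]
```

View pics/scene1.png

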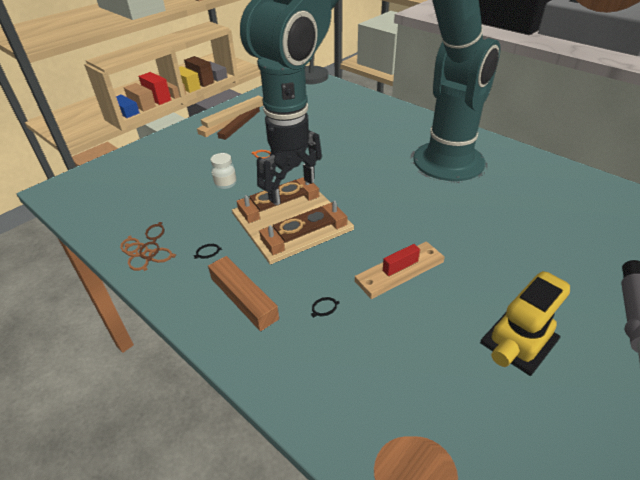

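View pics/side1.png

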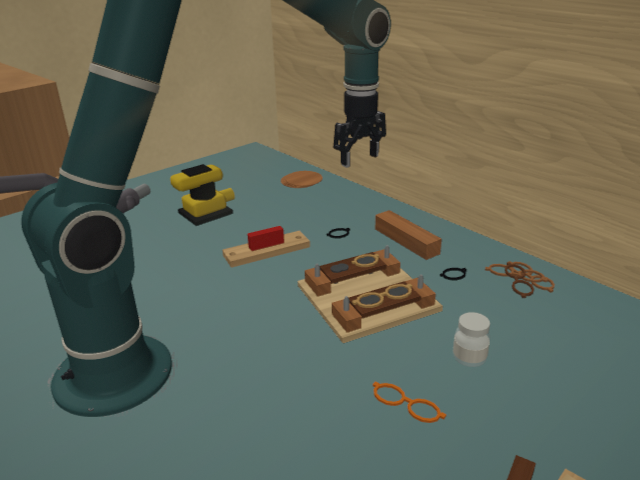

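The scene view shows the cap with its red rib at (402,260) and the board at (293,218). The near form holds one rim and the far form holds the whole front. In the side view the whole front is on the nearer form at (385,297), with dowels at (347,303) and (421,283). Next I'll measure the poses.

```bash
cat > m.py <<'E'
from h import *
for n in('scene','side'):
    z=np.load(f'pics/{n}1.npz'); im=z['im'].astype(int); W=world(z['d'],z); ok=z['d']>0
    r,g,b=im[...,0],im[...,1],im[...,2]
    red=ok&(r>110)&(g<60)&(b<60)&(W[...,2]>.015)&(W[...,2]<.08)
    k,l,s,c=cv2.connectedComponentsWithStats(red.astype(np.uint8)); i=1+s[1:,4].argmax(); m=l==i
    P=W[m]; top=P[P[:,2]>.052]
    print(n,'rib',m.sum(),c[i],P.min(0),P.max(0),'top',len(top),cv2.minAreaRect((top[:,:2]*1000).astype(np.float32)))
    # cap plate top
    near=ok&(np.linalg.norm(W[...,:2]-P[:,:2].mean(0),axis=-1)<.13)&(abs(W[...,2]-.018)<.005)
    print('plate',near.sum(),cv2.minAreaRect((W[near][:,:2]*1000).astype(np.float32)))
    # board region
    box=(slice(175,265),slice(225,360)) if n=='scene' else (slice(240,345),slice(290,445))
    m=np.zeros_like(ok);m[box]=1
    bd=ok&m&(abs(W[...,2]-.015)<.006)
    print('board',bd.sum(),cv2.minAreaRect((W[bd][:,:2]*1000).astype(np.float32)))
    dw=ok&m&(W[...,2]>.057)&(W[...,2]<.08)
    k,l,s,c=cv2.connectedComponentsWithStats(dw.astype(np.uint8))
    for i in range(1,k):
        if s[i,4]>3: print('dowel',s[i,4],c[i].round(),W[l==i].mean(0).round(4),W[l==i][:,2].max())
E
python3 m.py
```

```text
scene rib 578 [402.02941176 258.64359862] [0.44209909 0.14344826 0.02005541] [0.53004747 0.18700524 0.06123609] top 309 ((485.3589782714844, 166.05990600585938), (25.734922409057617, 85.88048553466797), 72.42955780029297)
plate 1353 ((482.4060974121094, 165.11181640625), (67.69709777832031, 214.20126342773438), 74.3929214477539)
board 2447 ((501.38763427734375, -214.1410675048828), (361.0904541015625, 241.80018615722656), 73.17935180664062)
dowel 27 [246. 199.] [ 0.5863 -0.245   0.0665] 0.07408995995897322
dowel 29 [334. 205.] [ 0.4577 -0.0592  0.0663] 0.07627747965713205
dowel 32 [270. 229.] [ 0.6268 -0.1106  0.0667] 0.07593838996709475
side rib 152 [264.49342105 231.29605263] [0.43800137 0.13949618 0.05547863] [0.52430585 0.18231984 0.06309703] top 152 ((481.6695556640625, 159.06338500976562), (26.292499542236328, 87.4174575805664), 73.62727355957031)
plate 941 ((482.7292175292969, 156.8323974609375), (76.5473861694336, 214.40110778808594), 75.5213851928711)
board 3458 ((554.7672119140625, -132.92205810546875), (397.410888671875, 378.0463562011719), 48.552669525146484)
dowel 40 [387. 250.] [ 0.6227 -0.1213  0.0668] 0.07599641956222707
dowel 45 [317. 268.] [ 0.4529 -0.0692  0.0664] 0.07695103185446416
dowel 45 [421. 279.] [ 0.5823 -0.2539  0.0672] 0.07706107194058774
dowel 50 [346. 301.] [ 0.4123 -0.2031  0.067 ] 0.07717579850540773
```

Emit:
servo_tool --series '[{"jaw": 85,"slide": [-1.4,1.35,-0.6],"rotation": [0,0,-0.7]},{"jaw": 85,"slide": [-2.8,2.7,-1.2],"rotation": [0,0,-1.4]},{"jaw": 85,"slide": [-4.2,4.1,-2.0],"rotation": [0,0,-2.1]},{"jaw": 85,"slide": [-5.55,5.42,-2.7],"rotation": [0,0,-2.6]},{"jaw": 85,"slide": [-5.55,5.42,-2.7],"rotation": [0,0,-2.6]}]'

```text
time_s: 0.72
ee_pos: [0.4787, 0.1658, 0.1485]
tool_rot: [[0.261, 0.965, -0.006], [0.965, -0.261, -0.0], [-0.002, -0.005, -1.0]]
contact_force: [1.1, 0.7, 0.1]
opening: 0.0848
finger_force: 0.0
```

```bash
python3 - <<'E'
from h import *
print(sensors.get_obs()['tool_rot'],sensors.get_obs()['ee_pos'])
im,d,p=snap('wrist','w1'); print(p)
E
```

```text
[[ 2.61392674e-01  9.65216125e-01 -5.63046920e-03]
 [ 9.65230640e-01 -2.61399305e-01 -4.62949046e-04]
 [-1.91864662e-03 -5.31368990e-03 -9.99984042e-01]] [0.47871166 0.16584495 0.14848648]
{'fx': 371.64829954431775, 'fy': 371.64829954431775, 'cx': 318.52498704994696, 'cy': 243.23817493791051, 'R': array([[ 0.96524107, -0.26130904, -0.00522024],
       [-0.24842198, -0.92347849,  0.29235938],
       [-0.08121693, -0.28090046, -0.95629428]]), 't': array([-0.41812821,  0.25757702,  0.38552434])}
```

View pics/w1.png

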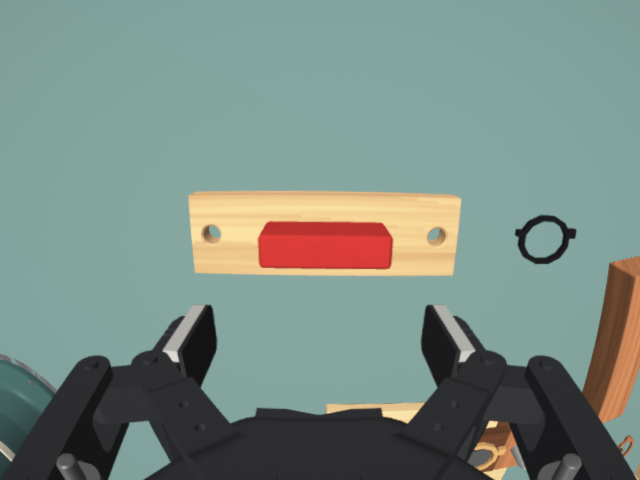

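The wrist view shows the cap with holes at (211,233) and (436,236), and the rib top spans (263,222) to (391,268). The jaws close along world x, so a 90° turn is needed.

```bash
cat >> h.py <<'E'
def ray(p,u,v):
    x,y=u-p['cx'],v-p['cy']; r=np.hypot(x,y); th=r/p['fx']
    c=np.array([np.sin(th)*x/r,np.sin(th)*y/r,np.cos(th)]) if r>0 else np.array([0,0,1.])
    return -p['R'].T@p['t'], p['R'].T@c
def plane(p,u,v,z):
    o,w=ray(p,u,v); return o+w*(z-o[2])/w[2]
E
python3 - <<'E'
from h import *
p=np.load('pics/w1.npz')
a,b=plane(p,211,233.5,.018),plane(p,436.5,236,.018); print(a,b,(a+b)/2,np.degrees(np.arctan2(*(b-a)[1::-1])),np.linalg.norm(b-a))
c=[plane(p,*q,.018)[:2] for q in((190,194),(461,197),(453,275),(195,272))]; print(np.mean(c,0))
print(sensors.get_obs()['qpos'])
E
```

```text
[0.39618511 0.18632926 0.018     ] [0.56718594 0.13822931 0.018     ] [0.48168553 0.16227928 0.018     ] -15.710491083103916 0.1776369523315976
[0.48249821 0.16140149]
[-20.80716657  19.61983783  -2.09058639 115.31589796   0.96173121
  45.2054854  -38.796841  ]
```

Emit:
servo_tool --series '[{"jaw": 85,"slide": [0,0,0],"rotation": [0,0,1.7]},{"jaw": 85,"slide": [0,0,0],"rotation": [0,0,3.4]},{"jaw": 85,"slide": [0,0,0],"rotation": [0,0,5.1]},{"jaw": 85,"slide": [0,0,0],"rotation": [0,0,6.8]},{"jaw": 85,"slide": [0,0,0],"rotation": [0,0,8.5]}]'

```text
time_s: 1.4
ee_pos: [0.485, 0.1612, 0.1506]
tool_rot: [[-0.582, 0.813, 0.001], [0.813, 0.582, -0.0], [-0.001, 0.001, -1.0]]
contact_force: [-0.3, 0.1, -0.6]
opening: 0.0851
finger_force: 0.0
```

Emit:
servo_tool --series '[{"jaw": 85,"slide": [0,0,0],"rotation": [0,0,1.7]},{"jaw": 85,"slide": [0,0,-0.5],"rotation": [0,0,3.4]},{"jaw": 85,"slide": [0,0,-1.0],"rotation": [0,0,5.1]},{"jaw": 85,"slide": [0,0,-1.5],"rotation": [0,0,6.5]},{"jaw": 85,"slide": [0,0,-1.5],"rotation": [0,0,6.5]}]'

```text
time_s: 2.02
ee_pos: [0.484, 0.161, 0.1046]
tool_rot: [[-0.962, 0.273, -0.002], [0.273, 0.962, -0.001], [0.001, -0.001, -1.0]]
contact_force: [0.0, -0.3, 0.1]
opening: 0.0851
finger_force: 0.0
```

Emit:
servo_tool --series '[{"jaw": 85,"slide": [-0.06,0.03,-0.8],"rotation": [0,0,0]},{"jaw": 85,"slide": [-0.06,0.03,-1.6],"rotation": [0,0,0]},{"jaw": 85,"slide": [-0.06,0.03,-2.3],"rotation": [0,0,0]},{"jaw": 85,"slide": [-0.06,0.03,-2.6],"rotation": [0,0,0]},{"jaw": 85,"slide": [-0.06,0.03,-2.6],"rotation": [0,0,0]}]'

```text
time_s: 2.65
ee_pos: [0.4821, 0.1632, 0.0274]
tool_rot: [[-0.963, 0.271, 0.0], [0.271, 0.963, -0.0], [-0.0, -0.0, -1.0]]
contact_force: [0.3, -0.2, 0.5]
opening: 0.085
finger_force: 0.0
```

Emit:
servo_tool --series '[{"jaw": 40,"slide": [0,0,0],"rotation": [0,0,0]},{"jaw": 10,"slide": [0,0,0],"rotation": [0,0,0]},{"jaw": 10,"slide": [0,0,0],"rotation": [0,0,0]},{"jaw": 10,"slide": [0,0,0],"rotation": [0,0,0]},{"jaw": 10,"slide": [0,0,0],"rotation": [0,0,0]}]'

```text
time_s: 3.28
ee_pos: [0.482, 0.1634, 0.0278]
tool_rot: [[-0.963, 0.269, 0.001], [0.269, 0.963, -0.0], [-0.001, 0.0, -1.0]]
contact_force: [-0.4, -1.0, 6.2]
opening: 0.0234
finger_force: 60.9
```

Emit:
servo_tool --series '[{"jaw": 10,"slide": [0,0,0.6],"rotation": [0,0,0]},{"jaw": 10,"slide": [0,0,1.6],"rotation": [0,0,0]},{"jaw": 10,"slide": [0,0,2.6],"rotation": [0,0,0]},{"jaw": 10,"slide": [0,0,3.6],"rotation": [0,0,0]},{"jaw": 10,"slide": [0,0,4.0],"rotation": [0,0,0]}]'

```text
time_s: 3.9
ee_pos: [0.4823, 0.1638, 0.1493]
tool_rot: [[-0.963, 0.269, 0.003], [0.269, 0.963, 0.001], [-0.002, 0.002, -1.0]]
contact_force: [0.2, -0.2, -3.8]
opening: 0.0232
finger_force: 59.8
```

Emit:
servo_tool --series '[{"jaw": 10,"slide": [0,-0.8,0],"rotation": [0,0,0]},{"jaw": 10,"slide": [0.1,-2.0,0],"rotation": [0,0,0]},{"jaw": 10,"slide": [0.15,-3.4,0],"rotation": [0,0,0]},{"jaw": 10,"slide": [0.2,-4.8,0],"rotation": [0,0,-0.1]},{"jaw": 10,"slide": [0.3,-6.2,0],"rotation": [0,0,-0.1]}]'

```text
time_s: 4.53
ee_pos: [0.4899, -0.0238, 0.1468]
tool_rot: [[-0.96, 0.279, -0.001], [0.279, 0.96, 0.0], [0.001, -0.0, -1.0]]
contact_force: [0.1, 0.3, -2.8]
opening: 0.0228
finger_force: 59.7
```

Emit:
servo_tool --series '[{"jaw": 10,"slide": [0.05,-1.5,0],"rotation": [0,0,0]},{"jaw": 10,"slide": [0.1,-3.0,0],"rotation": [0,0,0]},{"jaw": 10,"slide": [0.2,-4.5,0],"rotation": [0,0,-0.1]},{"jaw": 10,"slide": [0.28,-5.8,0],"rotation": [0,0,-0.1]},{"jaw": 10,"slide": [0.3,-6.5,0],"rotation": [0,0,-0.1]}]'

```text
time_s: 5.15
ee_pos: [0.4987, -0.22, 0.1465]
tool_rot: [[-0.956, 0.292, -0.001], [0.292, 0.956, -0.0], [0.001, -0.0, -1.0]]
contact_force: [-1.1, -0.0, -3.1]
opening: 0.0234
finger_force: 59.7
```

Emit:
servo_tool --series '[{"jaw": 10,"slide": [0,0,0],"rotation": [0,0,0]},{"jaw": 10,"slide": [0,0,0],"rotation": [0,0,0]},{"jaw": 10,"slide": [0,0,0],"rotation": [0,0,0]},{"jaw": 10,"slide": [0,0,0],"rotation": [0,0,0]},{"jaw": 10,"slide": [0,0,0],"rotation": [0,0,0]}]'

```text
time_s: 5.78
ee_pos: [0.4998, -0.217, 0.1474]
tool_rot: [[-0.958, 0.288, 0.0], [0.288, 0.958, 0.0], [-0.0, 0.0, -1.0]]
contact_force: [-0.4, -0.8, -2.4]
opening: 0.023
finger_force: 59.7
```

```bash
python3 - <<'E'
from h import *
for n in('scene','side','wrist'): snap(n,n+'2')
a=[cv2.imread(f'pics/{n}2.png') for n in('side','wrist')]
cv2.imwrite('pics/c2.png',cv2.resize(np.vstack([cv2.resize(a[0][150:350,250:490],(640,533)),a[1]]),(379,600)))
cv2.imwrite('pics/s2.png',cv2.resize(a[0][130:340,270:480],(600,600),interpolation=cv2.INTER_CUBIC))
E
```

```text
(no output)
```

View pics/s2.png

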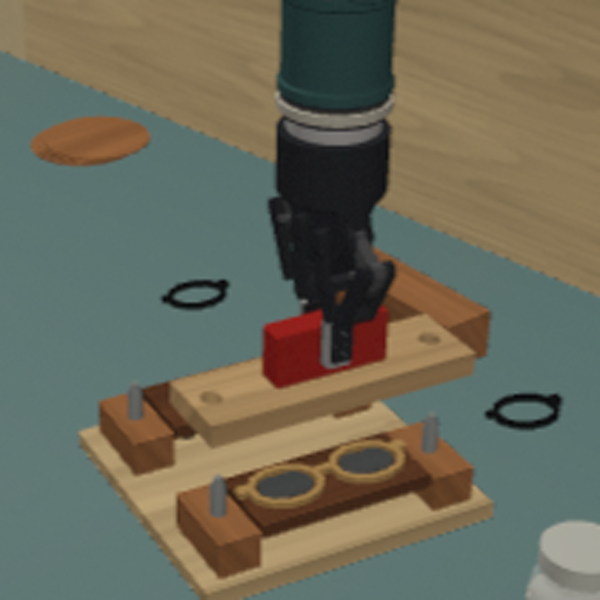

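View pics/wrist2.png

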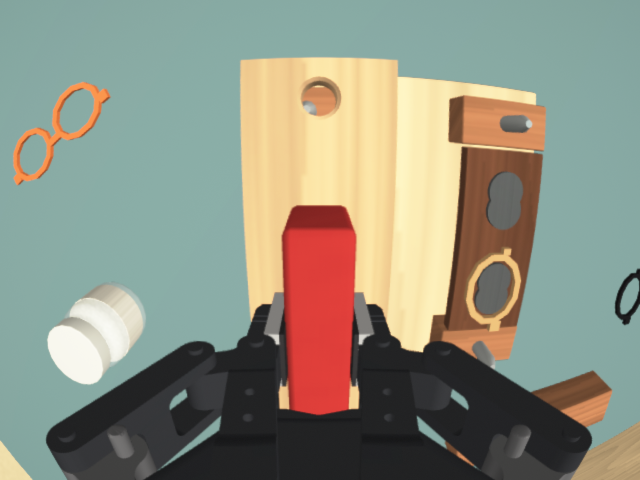

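The side crop shows holes at crop pixels (211,398) and (429,339), and dowel tips at (218,479) and (432,415). The form below holds the whole front. In the wrist view a dowel is visible through the near hole, which is at (320,97). The other form's near dowel tip is at (528,124).

```bash
python3 - <<'E'
from h import *
p=np.load('pics/side2.npz')
def pl(u,v,z):
    o=-p['R'].T@p['t']; w=p['R'].T@np.array([(u-p['cx'])/p['fx'],(v-p['cy'])/p['fy'],1]); return (o+w*(z-o[2])/w[2])[:2]
f=lambda a,b:(270+(a+.5)*.35-.5,130+(b+.5)*.35-.5)
H=[pl(*f(211,398),.1376),pl(*f(429,339),.1376)]; D=[pl(*f(218,478),.076),pl(*f(432,414),.076)]
yaw=lambda A:np.degrees(np.arctan2(*(A[1]-A[0])[::-1]))
print('side holes',H,yaw(H),'dowels',D,yaw(D),'len',np.linalg.norm(H[1]-H[0]),np.linalg.norm(D[1]-D[0]));print('shift',np.mean(D,0)-np.mean(H,0))
w=np.load('pics/wrist2.npz')
print('wrist hole',plane(w,320.5,97,.1376)[:2],'L dowel',plane(w,528,124,.076)[:2])
# scene dowels of form L and cap top in scene
im=w['im'][75:122,295:347,::-1]; cv2.imwrite('pics/wh.png',cv2.resize(im,None,fx=10,fy=10,interpolation=cv2.INTER_CUBIC))
print(sensors.get_obs()['ee_pos'])
E
```

```text
side holes [array([ 0.41454673, -0.19247772]), array([ 0.58442945, -0.24420077])] -16.933569006286728 dowels [array([ 0.41302418, -0.20115394]), array([ 0.58510652, -0.25160309])] -16.33948338731558 len 0.17758212847841415 0.1793249786912333
shift [-0.00042274 -0.00803927]
wrist hole [ 0.4147621  -0.19124611] L dowel [ 0.45402862 -0.06574513]
[ 0.49973462 -0.21745052  0.14734887]
```

View pics/wh.png

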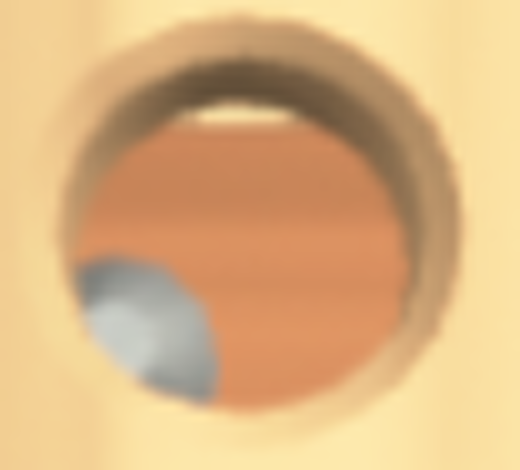

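Emit:
servo_tool --series '[{"jaw": 10,"slide": [-0.02,-0.14,-0.2],"rotation": [0,0,0]},{"jaw": 10,"slide": [-0.02,-0.27,-0.5],"rotation": [0,0,0]},{"jaw": 10,"slide": [-0.02,-0.27,-0.9],"rotation": [0,0,0]},{"jaw": 10,"slide": [-0.02,-0.27,-1.1],"rotation": [0,0,0]},{"jaw": 10,"slide": [-0.02,-0.27,-1.1],"rotation": [0,0,0]}]'

```text
time_s: 6.55
ee_pos: [0.4987, -0.2253, 0.1134]
tool_rot: [[-0.957, 0.289, -0.001], [0.289, 0.957, 0.001], [0.002, 0.0, -1.0]]
contact_force: [1.3, 0.4, -3.8]
opening: 0.0233
finger_force: 59.7
```

```bash
python3 - <<'E'
from h import *
w=np.load('pics/wrist2.npz'); print('tip before',plane(w,308,108.5,.076)[:2])
a=snap('wrist','wrist3')[0]; b=snap('side','side3')[0]
A=cv2.resize(a[65:125,290:350,::-1],(400,400),interpolation=cv2.INTER_CUBIC)
B=cv2.resize(b[230:330,330:430,::-1],(400,400),interpolation=cv2.INTER_CUBIC)
cv2.imwrite('pics/c3.png',np.hstack([A,B]))
E
```

```text
tip before [ 0.41330658 -0.19789437]
```

View pics/c3.png

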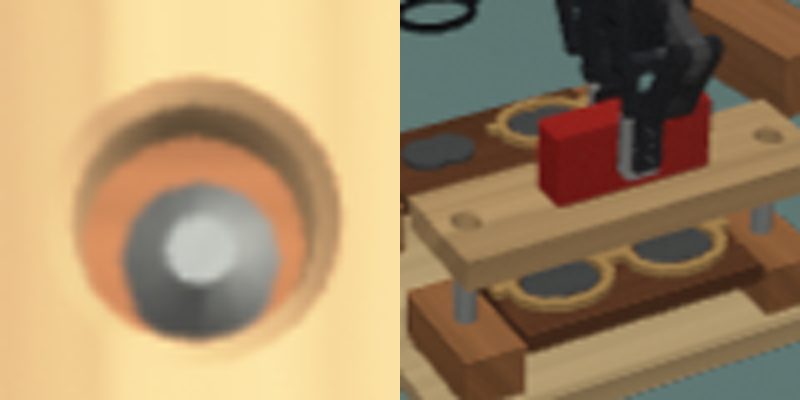

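The wrist crop shows the dowel tip at (200,248), inside the hole whose top rim is centred near (207,216). The side crop shows both dowels under their holes.

```bash
python3 - <<'E'
from h import *
w=np.load('pics/wrist3.npz'); z=sensors.get_obs()['ee_pos'][2]-.0278
q=lambda a,b,z:plane(w,290+a*.15-.4,65+b*.15-.4,z)[:2]
h,t=q(207,216,z+.018),q(200,248,.076); print(z,h,t,'shift',t-h)
p=np.load('pics/side3.npz')
def pl(a,b,z):
    u,v=330+a*.25-.4,230+b*.25-.4
    o=-p['R'].T@p['t']; k=p['R'].T@np.array([(u-p['cx'])/p['fx'],(v-p['cy'])/p['fy'],1]); return (o+k*(z-o[2])/k[2])[:2]
H=[pl(67,221,z+.018),pl(368,135,z+.018)]; print(H,np.mean(H,0))
E
```

```text
0.08651821912750376 [ 0.4137447 -0.1991338] [ 0.41313193 -0.19931265] shift [-0.00061277 -0.00017885]
[array([ 0.4141635 , -0.20095101]), array([ 0.58417069, -0.25193025])] [ 0.49916709 -0.22644063]
```

Emit:
servo_tool --series '[{"jaw": 10,"slide": [-0.015,-0.005,-0.2],"rotation": [0,0,0]},{"jaw": 10,"slide": [-0.015,-0.005,-0.45],"rotation": [0,0,0]},{"jaw": 10,"slide": [-0.015,-0.005,-0.7],"rotation": [0,0,0]},{"jaw": 10,"slide": [-0.015,-0.005,-0.95],"rotation": [0,0,0]},{"jaw": 10,"slide": [-0.015,-0.005,-1.05],"rotation": [0,0,0]}]'

```text
time_s: 7.28
ee_pos: [0.4983, -0.2256, 0.082]
tool_rot: [[-0.957, 0.289, -0.001], [0.289, 0.957, 0.0], [0.001, 0.0, -1.0]]
contact_force: [-0.3, 0.1, -2.2]
opening: 0.023
finger_force: 59.7
```

Free on the dowels, with no side force. Next I'll press.

Emit:
servo_tool --series '[{"jaw": 10,"slide": [0,0,-0.1],"rotation": [0,0,0]},{"jaw": 10,"slide": [0,0,-0.2],"rotation": [0,0,0]},{"jaw": 10,"slide": [0,0,-0.3],"rotation": [0,0,0]},{"jaw": 10,"slide": [0,0,-0.36],"rotation": [0,0,0]},{"jaw": 10,"slide": [0,0,-0.36],"rotation": [0,0,0]}]'

```text
time_s: 7.9
ee_pos: [0.4986, -0.2257, 0.0731]
tool_rot: [[-0.957, 0.289, -0.0], [0.289, 0.957, -0.0], [0.0, -0.0, -1.0]]
contact_force: [-5.8, 1.9, 9.1]
opening: 0.0228
finger_force: 61.4
```

Emit:
servo_tool --series '[{"jaw": 10,"slide": [-0.02,0,-0.04],"rotation": [0,0,0]},{"jaw": 10,"slide": [-0.02,0,-0.08],"rotation": [0,0,0]},{"jaw": 10,"slide": [-0.02,0,-0.1],"rotation": [0,0,0]},{"jaw": 10,"slide": [-0.02,0,-0.1],"rotation": [0,0,0]},{"jaw": 10,"slide": [-0.02,0,-0.1],"rotation": [0,0,0]}]'

```text
time_s: 8.52
ee_pos: [0.4986, -0.2257, 0.0727]
tool_rot: [[-0.957, 0.289, 0.001], [0.289, 0.957, -0.001], [-0.001, -0.001, -1.0]]
contact_force: [-10.8, 4.8, 30.7]
opening: 0.0232
finger_force: 64.5
```

```bash
python3 - <<'E'
from h import *
a=snap('side','side4')[0]; b=snap('scene','scene4')[0]
cv2.imwrite('pics/c4.png',np.hstack([cv2.resize(x[...,::-1],(400,400),interpolation=cv2.INTER_CUBIC) for x in(a[230:350,320:440],b[150:270,220:340])]))
o=sensors.get_obs(); print(o['ee_pos'],o['contact_force'],o['finger_force'],o['wrist_torque'])
E
```

```text
[ 0.49858964 -0.22573672  0.07275307] [-11.43410162   4.16880211  29.92725326] 64.461350440979 [ 1.02879718  2.2784047  -0.01803701]
```

View pics/c4.png

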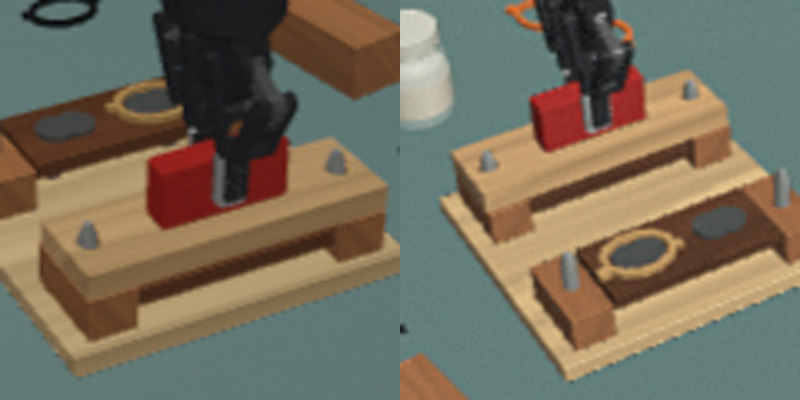

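Both views show the cap seated on its end blocks with both dowels through the holes and no gap. The reading is steady at about 30 N, so I'm handing it in.

```bash
python3 -c "
from plant import ticket; print(ticket.close_job())"
```

```text
the job is handed in; nothing more can be done
None
```

The upper half is on the dowels of the form with the whole front, held pressed shut by the gripper at about 30 N, and the job is handed in; no verdict was returned.

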